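# Unplug the test block and box the plugs

### The arm

A 6-joint arm with a two-finger parallel gripper is mounted at the origin on the work surface. World frame = base frame: x ahead of the robot, y to its left, z up, the work surface at z = 0. Lengths are in mm, angles in rad, forces in N, time in s.
With the tool pointing down it reaches from about 400 to 825 mm from the base axis. Payload 7 kg.
Tool frame: the origin (TCP) lies at the very end of the fingers, on their centre line; the grasp point (between the pads) lies 19 mm behind it; z points along the fingers, y is the line along which they close (so a half turn about z gives the same grasp; the last joint's range is limited). The gripper opens to 88 mm and grips with 3 to 60 N. Pads are 19 mm wide; open, the fingers measure 130 mm over their backs; the gripper's body (78 mm by 193 mm) begins 47 mm behind the grasp point.
Start: joints at [-0.943, 0.359, 0.012, 0, -1.224, -0.288], TCP at [224.949, -636.391, 226.561] pointing down, gripper open.
Joint ranges: [-3.07, 3.07], [-1.43, 2.12], [-1.02, 1.25], [-3.03, 1.67], [-3.05, -0], [-3.03, 3.03]. Speed limits (rad/s): [2.39, 2.39, 3.01, 3.14, 3.14, 3.14].

### API

Orientations are given as a unit quaternion [x, y, z, w].
In Python, from plant import bot gives the robot as it stands. Calls block until the motion is done:
- bot.move_ptp(position, orientation): joint-space move of the TCP to a pose.
- bot.line_to(position, velocity=150, ori=None): straight line of the TCP; ori=None keeps the orientation; velocity is the mean speed in mm/s.
- bot.move_joints(angles): joint-space move.
- bot.move_gripper(opening, force=None): finger opening in mm; force is the grip in N (None keeps the last); returns when the fingers have stopped.
- bot.pause(seconds).
- bot.solve_ik(position, orientation): joint angles nearest the present ones, or None.
- bot.read_state(): the state.
- bot.camera(name): name is "side" or "top" or "wrist"; returns the picture (480x640x3 uint8, red, green, blue); there is no depth.
- bot.get_calibration(name): a dict with "fx", "fy", "cx", "cy" (pixels), "view" (4x4, takes a point from world to camera coordinates); the wrist camera has in their place "T_tool_cam" (4x4, takes a point from camera to tool coordinates, whose origin is the TCP and whose axes are the flange's). Camera axes: x right, y up, looking along -z (the intrinsics and any distortion apply to the point x, -y, -z); pixel columns grow to the right and rows downward; lengths in mm; the calibration is good to about 2 mm. A picture is of the moment at which its call begins: read the wrist's pose just before it. get_calibration takes no time and is no camera call.
A pose or a line that the arm cannot do raises bot.Unreachable and nothing moves.
- bot.close_job(): hands the job in; it is judged then, once.
The state is a dict: "t": time; "joint_pos": joint angles; "qvel": joint speeds; "tau": joint torques, N m; "tcp_pos": TCP position; "eef_rot": TCP orientation; "contact_force": force on the tool from outside, world axes, zero at the start; "moment": the same for the moment, N m; "width": finger opening in mm; "finger_force": force on a finger pad.
Only numpy, scipy, OpenCV 4.12 (cv2) and the standard library are available. Lean on these libraries where they do the work, as an engineer would, in place of code of your own. Each camera call takes 0.05 s, during which the arm holds its last target. There are 200 camera calls.

### The job

Clear the plug test block: raise its hold-down lever out of the way and slide the blue store box's cover open, then pull every plug out of its socket and put them all, together with the plug lying loose on the bench, into the box's compartment. When all are in and let go, slide the cover fully shut and lower the lever all the way down on the empty block again. Leave the tape roll, the bin of caps and the screwdriver where they are.

Things in the scene. Friction and masses are not known exactly. Their poses are not given: they have to be found in the camera images.
- block: fixed grey test block, 100 (x) x 250 (y) x 45 (z) mm, on a 12 mm green plate 200 x 290 (x -90 to 110). Origin: centre under the block, on the bench. Four sockets along y at x = 0, y = -87, -29, 29, 87 mm, each with a sprung detent; not all hold a plug. The lever's green posts stand at x = 80, y = +-138, 103 mm high
- lever (a joint): hold-down lever, rad: 0 = right down (its press bar lies over the plugs at block x = 0, 3 mm above their tops, and keeps them in), 2.1 = stop, leaning well back. A frame: two side arms 250 mm apart, press bar, grip bar. Hinge along block y at block x = 80, z = 92 mm. Stiff: stays where left, about 5 N at the grip bar
- lever_grip (a point): middle of the lever's round grip bar (14 mm thick, along block y, free over 240 mm), 145 mm from the hinge: at joint 0 at block x = -65, z = 92 mm; raising takes it up and back on an arc
- box: fixed blue store box. Origin: under the centre of its compartment, on the bench. Compartment 170 (x) x 160 (y) mm inside, floor 4 mm up, rim at 74 mm, walls 5 mm. Behind it (x 90 to 245 mm) a solid deck 70 mm high over which the cover slides. Guide rails at y = +-88 mm, 84 mm high
- cover (a joint): flat grey sliding cover of the box, in m: 0 = fully shut over the compartment, 0.165 = stop, fully open; it opens along the box's +x. The plate is 178 x 166 x 6 mm, its top 81.5 mm above the bench. Friction about 1.5 N, stays where it is left
- cover_grip (a point): top middle of the cover's upright grip rib, 14 (x) x 80 (y) x 30 (z) mm high, 111.5 mm above the bench; at box x = -20 mm + the joint value, y = 0
- tape: roll of brown tape standing flat, 90 mm across, 30 mm high, origin centre of underside; leave alone
- capbin: small blue open bin of orange caps, 90 x 110 x 45 mm, origin centre of underside; leave alone
- driver: screwdriver lying on the bench, about 200 mm; leave alone
- plug1: black plug, 62 mm long, about 70 g: body 40 (x) x 26 (y) x 36 (z) mm on a blade 28 x 14 x 26. Origin: centre of the blade's end; z towards the body, which spans z = 26 to 62. Starts upright in a socket, body on the block's top, axes parallel to the block's; neighbours 58 mm apart. Out after 30 mm straight up; the sprung detent resists the first 10 mm with up to about 12 N. May be absent (None).
- plug2: black plug, 62 mm long, about 70 g: body 40 (x) x 26 (y) x 36 (z) mm on a blade 28 x 14 x 26. Origin: centre of the blade's end; z towards the body, which spans z = 26 to 62. Starts upright in a socket, body on the block's top, axes parallel to the block's; neighbours 58 mm apart. Out after 30 mm straight up; the sprung detent resists the first 10 mm with up to about 12 N. May be absent (None).
- plug3: black plug, 62 mm long, about 70 g: body 40 (x) x 26 (y) x 36 (z) mm on a blade 28 x 14 x 26. Origin: centre of the blade's end; z towards the body, which spans z = 26 to 62. Starts upright in a socket, body on the block's top, axes parallel to the block's; neighbours 58 mm apart. Out after 30 mm straight up; the sprung detent resists the first 10 mm with up to about 12 N. May be absent (None).
- plug4: black plug, 62 mm long, about 70 g: body 40 (x) x 26 (y) x 36 (z) mm on a blade 28 x 14 x 26. Origin: centre of the blade's end; z towards the body, which spans z = 26 to 62. Starts upright in a socket, body on the block's top, axes parallel to the block's; neighbours 58 mm apart. Out after 30 mm straight up; the sprung detent resists the first 10 mm with up to about 12 N. May be absent (None).
- plug5: black plug, 62 mm long, about 70 g: body 40 (x) x 26 (y) x 36 (z) mm on a blade 28 x 14 x 26. Origin: centre of the blade's end; z towards the body, which spans z = 26 to 62. Always present; starts lying loose on the bench on its broad side, 26 mm high (its y axis up).

How it is judged:
By the outcome, as a careful person would: the job done as asked, in the order asked, and still so for the second after the job is handed in, with the robot touching nothing.
Of plug1, plug2, plug3, plug4 only 2 to 3 are there at a start; the rules pass over those that are not, and their reading is None.
At some moment in a run one of plug5 may be knocked a few centimetres aside while the robot is not near it.
Once in a run the grip may slacken for a moment while it holds something.
It also fails if it takes over 210 s, if anything falls off the work surface, if the arm or the gripper's body presses on something with over 40 N, if the wrist force passes 120 N, or if a joint passes its speed limit or range.

## Working session

There is one attempt and no reset: what is moved stays moved. The work goes in short steps, each a Python script; the robot and the scene stay as the last script left them, time stands still between calls to the robot, and variables do not carry over. Pictures are saved under pics/ and viewed, at most 14 in all, crops included, and the job is handed in when it is done.

```bash
ls; mkdir -p pics; python3 - <<'E'
from plant import bot
import cv2,numpy as np
for n in("top","side"):
    im=bot.camera(n); cv2.imwrite(f"pics/{n}0.png",im[:,:,::-1])
    c=bot.get_calibration(n); print(n,{k:(np.round(v,4).tolist()) for k,v in c.items()})
print(bot.get_calibration("wrist"))
s=bot.read_state();print(s)
E
```

```text
pics
top {'fx': 489.7513, 'fy': 489.7513, 'cx': 316.2969, 'cy': 242.6879, 'view': [[-0.1192, -0.9929, -0.0045, 60.3865], [0.9672, -0.1172, 0.2254, -622.5541], [-0.2243, 0.0225, 0.9743, -861.6738], [0.0, 0.0, 0.0, 1.0]]}
side {'fx': 504.0556, 'fy': 504.0556, 'cx': 315.0983, 'cy': 237.9969, 'view': [[-0.8025, -0.5965, 0.0139, 482.2894], [0.3482, -0.4493, 0.8227, -274.4018], [-0.4845, 0.6651, 0.5682, -671.2037], [0.0, 0.0, 0.0, 1.0]]}
{'fx': 401.2846709393872, 'fy': 401.2846709393872, 'cx': 323.3707888142727, 'cy': 247.6916402232031, 'T_tool_cam': array([[ 8.44911338e-04,  9.64136823e-01,  2.65404356e-01,
         7.16831895e+01],
       [ 9.99999476e-01, -6.61213143e-04, -7.81490401e-04,
         1.79583106e-01],
       [-5.77974824e-04,  2.65404877e-01, -9.64136877e-01,
        -1.57451992e+02],
       [ 0.00000000e+00,  0.00000000e+00,  0.00000000e+00,
         1.00000000e+00]])}
{'t': 0.1, 'joint_pos': array([-9.42889831e-01,  3.59320414e-01,  1.11942464e-02, -3.37672246e-04,
       -1.22412808e+00, -2.88140626e-01]), 'qvel': array([-4.02620755e-04, -1.71094698e-03,  3.38662601e-03,  1.08262838e-03,
        5.57307012e-06,  2.74841531e-04]), 'tau': array([-2.34384905e-03, -5.84161627e+01,  2.93747878e+01,  7.01560646e+00,
        1.01032850e-02, -6.46753597e-05]), 'tcp_pos': array([ 224.8231405 , -636.00122947,  225.72685887]), 'eef_rot': array([-1.69010270e-01,  9.85614008e-01,  7.24018717e-04, -1.79940478e-04]), 'contact_force': array([ 0.57944458, -0.27072786,  0.23794863]), 'moment': array([ 0.00015295, -0.00145037,  0.05083754]), 'finger_force': 0.0, 'width': 87.55556795546724}
```

View pics/top0.png

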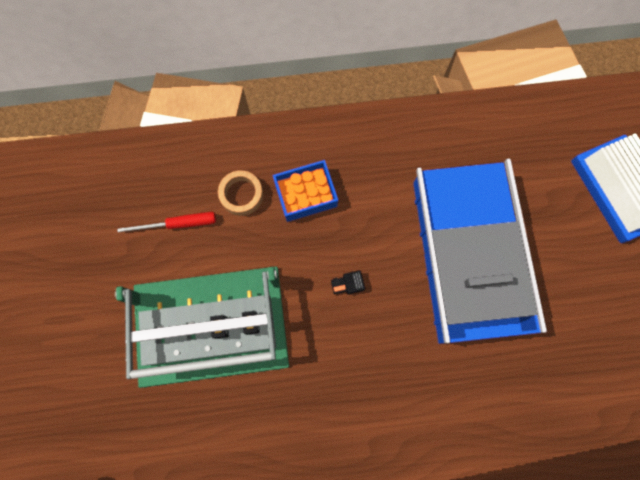

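View pics/side0.png

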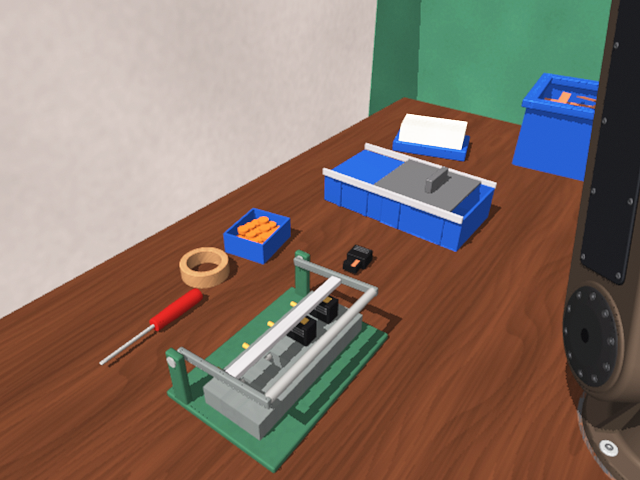

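The top view shows the block at about (210,325), with black plugs at (220,325) and (250,322). The loose plug is at (347,283) with its blade to the left, and the box is at (480,250) with its rib at (491,281). The side view shows the post tops at (302,256) and (177,355), and the rib at (436,179).

```bash
cat > h.py <<'E'
from plant import bot
import cv2,numpy as np
from scipy.spatial.transform import Rotation as R
def cam(name,st=None):
    c=bot.get_calibration(name)
    if name=="wrist":
        T=np.eye(4);T[:3,:3]=R.from_quat(st["eef_rot"]).as_matrix();T[:3,3]=st["tcp_pos"]
        W=T@c["T_tool_cam"]
    else: W=np.linalg.inv(c["view"])
    return c,W
def shot(name,fn=None):
    st=bot.read_state(); im=bot.camera(name)[:,:,::-1].copy()
    if fn: cv2.imwrite(f"pics/{fn}.png",im)
    return im,cam(name,st)
def ray(cw,uv):
    c,W=cw;d=np.array([(uv[0]-c["cx"])/c["fx"],-(uv[1]-c["cy"])/c["fy"],-1.])
    d=W[:3,:3]@d;return W[:3,3],d/np.linalg.norm(d)
def onz(cw,uv,z):
    o,d=ray(cw,uv);return o+d*(z-o[2])/d[2]
def tri(*obs):   # obs: (cw,uv) -> point, residual
    A=np.zeros((3,3));b=np.zeros(3);L=[]
    for cw,uv in obs:
        o,d=ray(cw,uv);P=np.eye(3)-np.outer(d,d);A+=P;b+=P@o;L.append((o,P))
    x=np.linalg.solve(A,b);return x,max(np.linalg.norm(P@(x-o)) for o,P in L)
def proj(cw,p):
    c,W=cw;q=np.linalg.inv(W)@np.r_[p,1];return np.array([c["cx"]+c["fx"]*q[0]/-q[2],c["cy"]+c["fy"]*q[1]/q[2]])
def down(yaw): # tool z down, tool x axis at world angle yaw (tool y = yaw-90deg)
    c,s=np.cos(yaw),np.sin(yaw);return R.from_matrix(np.array([[c,s,0],[s,-c,0],[0,0,-1]]).T).as_quat()
E
python3 - <<'E'
from h import *
t=cam("top");s=cam("side")
for n,a,b in [("postR",(273,272),(302,256)),("postL",(122,294),(177,355)),("rib",(491,281),(436,179)),("loose",(353,283),(358,256)),("railA",(420,170),(327,173)),("railB",(509,161),(369,147)),("railC",(447,340),(461,218)),("railD",(541,330),(493,186)),("gripR",(271,357),(376,292)),("gripL",(131,374),(268,400))]:
    p,r=tri((t,a),(s,b));print(n,p.round(1),round(r,1))
E
```

```text
postR [575.9  71.8  91.9] 0.7
postL [568.2 347.7  96.2] 1.3
rib [ 513.6 -319.8   94.6] 3.3
loose [550.7 -77.   15.1] 3.1
railA [ 745.7 -236.1   69.7] 1.6
railB [ 742.5 -413.1   71.6] 1.5
railC [ 417.  -226.3   80.6] 0.7
railD [ 415.3 -399.    77. ] 1.8
gripR [423.6  88.6 104.1] 0.7
gripL [424.6 333.1 102.5] 0.0
```

```bash
python3 - <<'E'
from h import *
import pickle
D={}
for n,p in [("box1",(520,-315,330)),("box2",(480,-270,330)),("blk1",(480,150,330)),("blk2",(480,260,330))]:
    bot.move_ptp(p,down(np.pi)); bot.pause(.3)
    _,D[n]=shot("wrist",n)
    print(n,bot.read_state()["tcp_pos"],bot.read_state()["t"])
pickle.dump(D,open("D.pkl","wb"))
E
```

```text
box1 [ 519.76139332 -315.4051789   329.85341661] 2.0917
box2 [ 480.29187256 -270.32619935  329.52232234] 2.7917
blk1 [480.14293748 149.56073583 329.95939616] 4.6917
blk2 [480.16155279 259.3178532  330.33713488] 5.5583
```

View pics/box1.png

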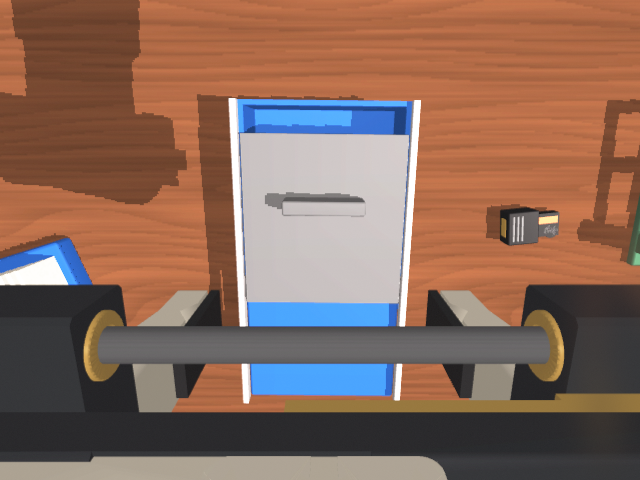

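View pics/blk1.png

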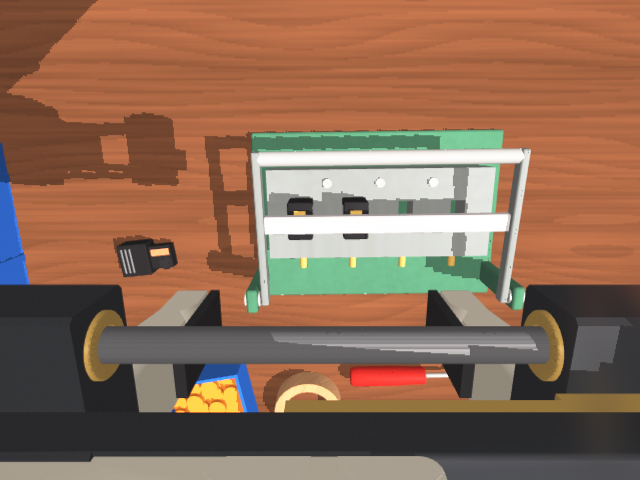

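View pics/blk2.png

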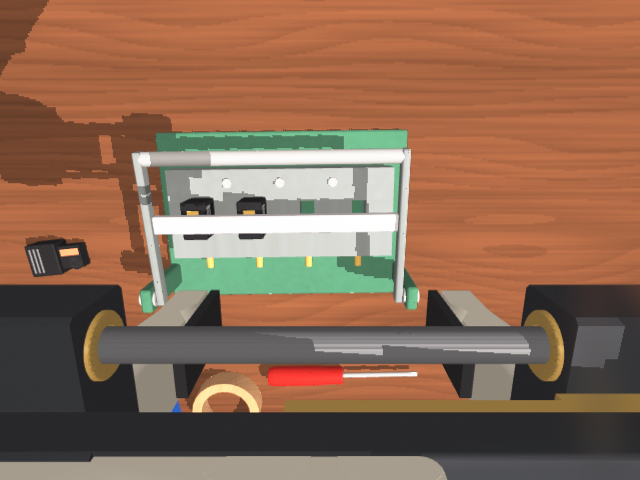

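View pics/box2.png

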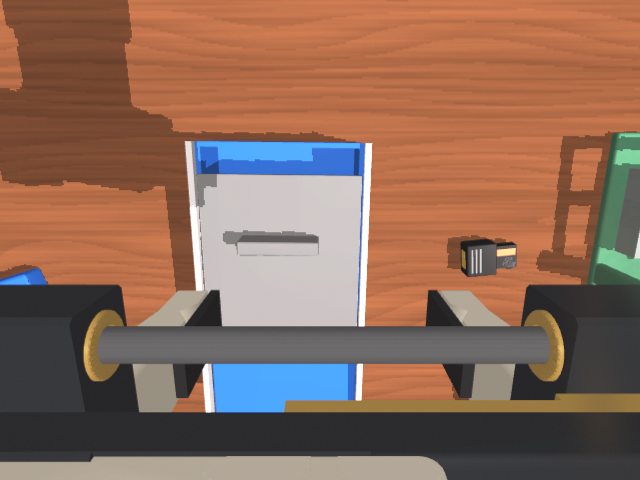

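Box views: the rib's top is at (324,209) in box1 and (278,249) in box2, with the rail near ends at (234,99) and (416,101), and the cover slightly open. Block views: there are two plugs, in the sockets at y = -87 and -29 (blk1 x 300 and 355). The other two sockets are empty and the lever is down. The loose plug is at (135,258) in blk1.

```bash
python3 - <<'E'
from h import *
import pickle
D=pickle.load(open("D.pkl","rb"));T=cam("top");S=cam("side")
def t(n,*o):
    p,r=tri(*[(D.get(k) or cam(k),uv) for k,uv in o]);print(n,p.round(1),round(r,1));return p
t("rib",("box1",(324.5,209)),("box2",(278.5,249)))
a=t("railL near",("box1",(234,99)),("box2",(190,142)))
b=t("railR near",("box1",(416,101)),("box2",(368,143)))
for uv in((234,99),(416,101),(246,402),(397,400)): print("rail84",onz(D["box1"],uv,84).round(1))
for uv in((240,134),(408,136),(246,300),(400,302)): print("cover81",onz(D["box1"],uv,81.5).round(1))
gl=t("gripL(-y)",("blk1",(258,159)),("blk2",(144,160)),("top",(271,357)))
gr=t("gripR(+y)",("blk1",(525,156)),("blk2",(408,156)))
t("pressmid-",("blk1",(265,226)),("blk2",(154,225)))
t("plugA back? top mid",("blk1",(300,205)),("blk2",(198,205)))
t("postR",("blk1",(251,306)),("blk2",(148,306)))
t("postL",("blk1",(518,300)),("blk2",(413,300)))
t("loose",("blk1",(136,258)),("blk2",(46,258)))
for uv in((250,133),(502,130)):print("plate12",onz(D["blk1"],uv,12).round(1))
for uv in((157,134),(407,130)):print("plate12b",onz(D["blk2"],uv,12).round(1))
for n,uv in(("A",(289,199)),("A",(312,199)),("B",(343,198)),("B",(368,198))):print("plug81 near edge",n,onz(D["blk1"],uv,81).round(1))
for uv in((327,183),(433,182)):print("screw45",onz(D["blk1"],uv,47).round(1))
E
```

```text
rib [ 514. -314.  108.] 0.1
railL near [ 412.9 -399.9   82.8] 0.0
railR near [ 413.9 -225.6   75.5] 0.1
rail84 [ 412.9 -399.7   84. ]
rail84 [ 414.7 -227.4   84. ]
rail84 [ 745.2 -405.3   84. ]
rail84 [ 742.6 -229.5   84. ]
cover81 [ 444.8 -396.2   81.5]
cover81 [ 446.7 -232.7   81.5]
cover81 [ 618.5 -399.3   81.5]
cover81 [ 620.9 -231.7   81.5]
gripL(-y) [427.2  89.   99.3] 3.0
gripR(+y) [425.5 339.3 100.9] 0.0
pressmid- [492.6  92.   98.8] 0.4
plugA back? top mid [478.8 124.6  58.5] 0.1
postR [581.9  72.6  91.4] 0.1
postL [572.9 353.7  96.7] 0.1
loose [550.5 -78.9  18.5] 0.1
plate12 [403.7  66.2  12. ]
plate12 [400.5 352.9  12. ]
plate12b [404.9  70.   12. ]
plate12b [400.6 354.9  12. ]
plug81 near edge A [468.9 114.8  81. ]
plug81 near edge A [468.9 138.2  81. ]
plug81 near edge B [467.9 169.7  81. ]
plug81 near edge B [467.9 195.1  81. ]
screw45 [456.5 153.7  47. ]
screw45 [455.4 269.2  47. ]
```

```bash
cat >> h.py <<'E'
class Fr:
    def __init__(s,o,yaw): s.o,s.yaw=np.array(o,float),yaw
    def __call__(s,x,y,z): c,n=np.cos(s.yaw),np.sin(s.yaw);return np.array([s.o[0]+c*x-n*y,s.o[1]+n*x+c*y,z])
BLK=Fr((491.5,212.5),.015);BOX=Fr((501,-314),-.010)
def info(m=""):
    s=bot.read_state();print(m,"t%.1f"%s["t"],"tcp",s["tcp_pos"].round(1),"w%.1f"%s["width"],"ff%.1f"%s["finger_force"],"F",s["contact_force"].round(1))
def ori(frame,k): # tool x at frame yaw + k*90deg, choosing nearer half turn
    best=None
    for y in (frame.yaw+k*np.pi/2,frame.yaw+k*np.pi/2+np.pi): yield down(y)
def pick_ori(frame,k,p):
    q0=bot.read_state()["joint_pos"];c=[]
    for q in ori(frame,k):
        j=bot.solve_ik(p,q)
        if j is not None: c.append((np.abs(np.array(j)-q0).max(),q))
    return min(c,key=lambda a:a[0])[1]
def lever_pt(th): return BLK(80-145*np.cos(th),0,92+145*np.sin(th)-19)
E
python3 - <<'E'
from h import *
p=lever_pt(0);q=pick_ori(BLK,1,p+[0,0,110])
bot.move_gripper(50,15)
bot.move_ptp(p+[0,0,110],q)
bot.line_to(p+[0,0,30]);info();bot.line_to(p,60);info("at bar")
bot.move_gripper(0,15);info("grip")
for th in np.arange(.1,2.06,.15):
    bot.line_to(lever_pt(th),100);info("%.2f"%th)
E
```

```text
t8.5 tcp [427.  211.9 103.6] w50.1 ff0.0 F [-0.   0.2  0.1]
at bar t9.1 tcp [426.5 211.5  72.8] w50.0 ff0.0 F [0.1 0.8 1.4]
grip t9.8 tcp [427.  211.6  73.2] w13.2 ff15.0 F [ 3.5 -1.7 -1.4]
0.10 t10.1 tcp [429.1 211.8  88.5] w13.5 ff15.0 F [11.  -4.  -2.3]
0.25 t10.5 tcp [435.4 212.1 110.4] w13.6 ff15.0 F [25.6 -9.  -8.3]
0.40 t10.8 tcp [443.1 212.8 130.7] w15.8 ff15.0 F [ 30.5  -5.6 -15.6]
0.55 t11.2 tcp [451.6 212.6 149.3] w13.4 ff15.0 F [ 23.   -3.3 -14.7]
0.70 t11.6 tcp [463.2 212.5 166.1] w13.6 ff15.0 F [ 18.4  -1.8 -14.8]
0.85 t11.9 tcp [477.4 212.6 181. ] w13.5 ff15.0 F [ 13.2  -0.3 -14.5]
1.00 t12.3 tcp [493.8 212.7 193.9] w13.4 ff15.0 F [ 8.2  1.1 -9.9]
1.15 t12.7 tcp [512.6 213.  204.9] w13.8 ff15.0 F [ 4.   0.4 -7.6]
1.30 t13.0 tcp [533.2 213.2 213.2] w13.4 ff15.0 F [ 0.6  1.  -0.7]
1.45 t13.4 tcp [554.8 213.3 217.8] w13.5 ff15.0 F [ 0.2 -0.6  4.3]
1.60 t13.8 tcp [576.4 213.5 218.2] w13.5 ff15.0 F [ 2.2 -1.6  3.2]
1.75 t14.1 tcp [597.8 213.8 215.3] w13.2 ff15.0 F [ 3.7 -2.5  0.9]
1.90 t14.5 tcp [618.6 214.2 209.7] w13.6 ff15.0 F [ 2.9 -2.8 -0. ]
2.05 t14.9 tcp [638.5 214.5 201.3] w13.1 ff15.0 F [ 3.6 -3.6 -2.2]
```

```bash
python3 - <<'E'
from h import *
import pickle
D={}
bot.move_gripper(40);bot.line_to(bot.read_state()["tcp_pos"]+[0,0,120]);info("free")
for n,p in(("l1",(500,120,300)),("l2",(500,200,300))):
    bot.move_ptp(p,down(np.pi+.015));bot.pause(.3);_,D[n]=shot("wrist",n)
pickle.dump(D,open("D2.pkl","wb"))
a,b=cv2.imread("pics/l1.png"),cv2.imread("pics/l2.png")
cv2.imwrite("pics/l12.png",np.hstack([a[60:330,60:460],b[60:330,60:460]]))
# cover
p=BOX(-20+33,0,111.5-2-20+3);q=pick_ori(BOX,1,p+[0,0,110])
bot.move_gripper(50,30);bot.move_ptp(p+[0,0,100],q);info()
E
```

```text
free t16.5 tcp [637.8 214.7 320.5] w40.0 ff0.0 F [-0.7  1.3 -0.6]
 t21.4 tcp [ 514.6 -313.4  192.8] w49.8 ff0.0 F [0.1 1.1 0.2]
```

View pics/l12.png

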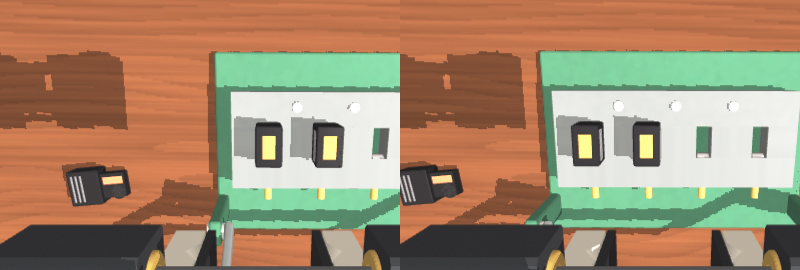

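The lever is up and both plugs are clear, with their yellow labels at about (328,208) and (387,208) in l1. The sockets at +29 and +87 are empty. Next I open the cover and measure the labels.

```bash
cat >> h.py <<'E'
def labels(im,box=(0,0,640,335)):
    h=cv2.cvtColor(im,cv2.COLOR_BGR2HSV);m=cv2.inRange(h,(15,80,150),(32,255,255));m[box[3]:]=0
    cs,_=cv2.findContours(m,cv2.RETR_EXTERNAL,cv2.CHAIN_APPROX_NONE)
    return [(np.array(cv2.minAreaRect(c)[0]).round(1),[round(v,1) for v in cv2.minAreaRect(c)[1]]) for c in cs if cv2.contourArea(c)>120]
E
python3 - <<'E'
from h import *
for n in("l1","l2"):print(n,labels(cv2.imread(f"pics/{n}.png")))
p=BOX(13,0,88);bot.line_to(p+[0,0,20],100);bot.line_to(p,40);info("down")
bot.move_gripper(0,30);info("grip")
x0=bot.read_state()["tcp_pos"]
for j in (60,100,140,158,161,163,165,167,169):
    bot.line_to(BOX(-20+j,0,88),80);info(j)
    if bot.read_state()["contact_force"][0]<-14 and j>158:break
bot.move_gripper(40);bot.line_to(bot.read_state()["tcp_pos"]+[0,0,150]);info("up")
shot("top","top1")
E
```

```text
l1 [(array([212.2, 322.8]), [9.8, 25.9]), (array([390. , 207.5]), [23.0, 14.0]), (array([328.5, 207.5]), [23.0, 13.0])]
l2 [(array([211.2, 322.1]), [8.3, 26.8]), (array([305.5, 206.5]), [23.0, 13.0]), (array([244.5, 206. ]), [24.0, 13.0])]
down t23.0 tcp [ 514.  -314.2   87.9] w50.2 ff0.0 F [-0.5  0.5 -0.2]
grip t23.7 tcp [ 514.  -314.1   88. ] w13.7 ff30.0 F [-0.5 -0.2  0.3]
60 t24.2 tcp [ 542.4 -314.5   88. ] w13.8 ff30.0 F [1.5 0.  0.6]
100 t24.8 tcp [ 581.7 -314.9   88.1] w13.5 ff30.0 F [ 1.2 -1.2  1.4]
140 t25.5 tcp [ 621.5 -315.4   88.1] w13.5 ff30.0 F [ 1.2 -2.9  1.3]
158 t25.9 tcp [ 639.5 -315.6   88.1] w13.9 ff30.0 F [ 1.3 -4.   2.1]
161 t26.1 tcp [ 641.8 -315.6   88.1] w14.1 ff30.0 F [-0.5 -3.9  3.5]
163 t26.4 tcp [ 643.9 -315.6   88.1] w13.9 ff30.0 F [-1.4 -4.7  3. ]
165 t26.6 tcp [ 646.1 -315.6   88.1] w13.7 ff30.0 F [-1.3 -5.1  3.1]
167 t26.9 tcp [ 648.1 -315.6   88.1] w14.0 ff30.0 F [-1.2 -4.7  4. ]
169 t27.1 tcp [ 648.2 -315.6   88.1] w13.5 ff30.0 F [-6.7 -4.2  7.8]
up t28.9 tcp [ 649.5 -315.1  236.6] w40.0 ff0.0 F [ 0.4  0.3 -0.5]
```

```bash
sed -i 's/BOX=Fr((501,-314)/BOX=Fr((503,-314)/' h.py; python3 - <<'E'
from h import *
import pickle
D=pickle.load(open("D2.pkl","rb"))
for n,a,b in(("A",(328.5,207.5),(244.5,206)),("B",(390,207.5),(305.5,206.5))):
    print(n,tri((D["l1"],a),(D["l2"],b)), onz(D["l1"],a,81),onz(D["l2"],b,81), "expect",BLK(0,-87 if n=="A" else -29,81))
# loose plug, look now from two places
D={}
for n,p in(("p1",(560,-110,220)),("p2",(560,-50,220))):
    bot.move_ptp(p,down(np.pi));bot.pause(.3);im,D[n]=shot("wrist",n);print(n,labels(im));info()
pickle.dump(D,open("D3.pkl","wb"))
cv2.imwrite("pics/p12.png",np.hstack([cv2.imread("pics/p1.png")[40:340,120:520],cv2.imread("pics/p2.png")[40:340,120:520]]))
E
```

```text
A (array([492.06529781, 125.12597599,  82.12618431]), np.float64(0.07160014918810649)) [492.32906091 125.14411515  81.        ] [492.18367436 124.90877587  81.        ] expect [492.80495106 125.50978732  81.        ]
B (array([491.02520286, 182.77114249,  84.43041486]), np.float64(0.20386317567053483)) [491.39219195 183.3494485   81.        ] [491.81033202 182.62788413  81.        ] expect [491.93498369 183.50326244  81.        ]
p1 [(array([431.5, 322. ]), [24.0, 19.0]), (array([216.2, 322.9]), [18.0, 26.1])]
 t30.5 tcp [ 560.1 -110.4  219.8] w39.7 ff0.0 F [-0.9  0.2  1.3]
p2 [(array([435.4, 322.7]), [25.0, 7.9]), (array([211.5, 322.4]), [8.2, 26.2]), (array([324.7, 199.6]), [8.5, 24.0])]
 t31.2 tcp [560.  -50.6 220. ] w40.2 ff0.0 F [ 0.1  0.8 -0.2]
```

View pics/p12.png

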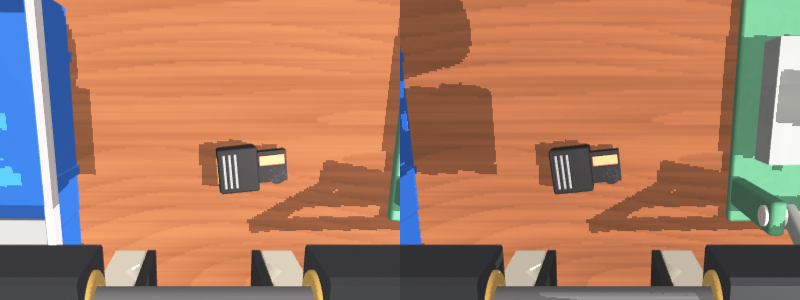

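The loose plug lies flat. Its body centre is at about (359,208) in p1 and (292,209) in p2, with the blade towards +y and tilted about 4°. I pick it now.

```bash
python3 - <<'E'
from h import *
import pickle
D=pickle.load(open("D3.pkl","rb"))
p,r=tri((D["p1"],(359,208)),(D["p2"],(292,209)));print(p,r)
a=[onz(D["p1"],(u+120,v+40),26)[:2] for u,v in((217,147),(258,144),(260,192),(221,194))]
print(np.round(a,1),"mean",np.mean(a,0));e=a[1]-a[0];f=a[2]-a[3]
c=np.mean(a,0);d=e/np.linalg.norm(e)+f/np.linalg.norm(f);ang=np.arctan2(d[1],d[0]);print("axis deg",np.degrees(ang))
assert abs(p[2]-26)<10 and np.hypot(*(p[:2]-c))<8
F=Fr(c,ang);q=pick_ori(F,0,np.r_[c,120.])
g=np.r_[c,4.]
bot.move_gripper(62,40);bot.move_ptp(g+[0,0,110],q);im,_=shot("wrist","g1")
bot.line_to(g+[0,0,30]);bot.line_to(g,40);info("at")
bot.move_gripper(0,40);info("grip")
bot.line_to(g+[0,0,180],120);info("lift")
E
```

```text
[549.48976178 -78.37407778  22.93548964] 0.3751679777188937
[[530.1 -98.3]
 [527.5 -62.6]
 [570.4 -59.3]
 [572.2 -94.3]] mean [550.03820296 -78.62128317]
axis deg 93.5673740406641
at t34.9 tcp [550.2 -78.6   4.1] w62.2 ff0.0 F [0.3 1.1 0.6]
grip t35.4 tcp [550.2 -78.6   4.2] w39.7 ff39.9 F [-1.2  0.   1.3]
lift t37.1 tcp [549.6 -78.6 183.2] w39.7 ff39.9 F [ 0.2 -0.5 -0.5]
```

```bash
cat >> h.py <<'E'
def place(x,y,z,k,wopen):
    p=BOX(x,y,z);q=pick_ori(BOX,k,p+[0,0,150])
    bot.move_ptp(p+[0,0,165],q);info("over")
    bot.line_to(p+[0,0,60]);info("held?")
    bot.line_to(p,60);info("in")
    bot.move_gripper(wopen);bot.pause(.2);info("open")
    bot.line_to(p+[0,0,220],150)
def pull(y,k,w):
    p=BLK(0.5,y,50);q=pick_ori(BLK,k,p+[0,0,150])
    bot.move_gripper(w,45);bot.move_ptp(p+[0,0,140],q)
    bot.line_to(p+[0,0,40]);bot.line_to(p,40);info("at")
    bot.move_gripper(0,45);info("grip")
    bot.line_to(p+[0,0,40],40);info("pulled")
    bot.line_to(p+[0,0,200],120);info("lift")
E
python3 - <<'E'
from h import *
place(-30,25,17,1,48);info("out")
bot.move_ptp(BOX(-10,0,260),down(np.pi-.01));bot.pause(.3);shot("wrist","b1")
pull(-29,1,62)
E
```

```text
over t38.0 tcp [ 473.2 -288.8  181.8] w39.8 ff39.9 F [-0.   0.3  0.1]
held? t38.8 tcp [ 474.1 -288.6   77.7] w39.7 ff39.9 F [-0.3  0.6 -0.5]
in t40.0 tcp [ 473.6 -288.8   17.4] w39.5 ff39.9 F [ 0.3 -0.6  0.3]
open t40.6 tcp [ 473.3 -288.7   17. ] w48.4 ff0.0 F [-0.7  0.4 -0.7]
out t42.2 tcp [ 472.8 -288.5  236.1] w48.3 ff0.0 F [-0.4 -0.8 -0.3]
at t48.2 tcp [492.6 183.6  50.2] w61.9 ff0.0 F [-0.1  0.3  0. ]
grip t48.8 tcp [492.3 183.5  50.1] w39.8 ff45.0 F [-1.4  0.6  2.8]
pulled t49.9 tcp [492.3 183.4  89.8] w39.6 ff45.0 F [ 0.5  0.5 -0.4]
lift t51.4 tcp [492.1 183.3 249.2] w39.7 ff45.0 F [ 0.1  0.3 -0.3]
```

View pics/b1.png

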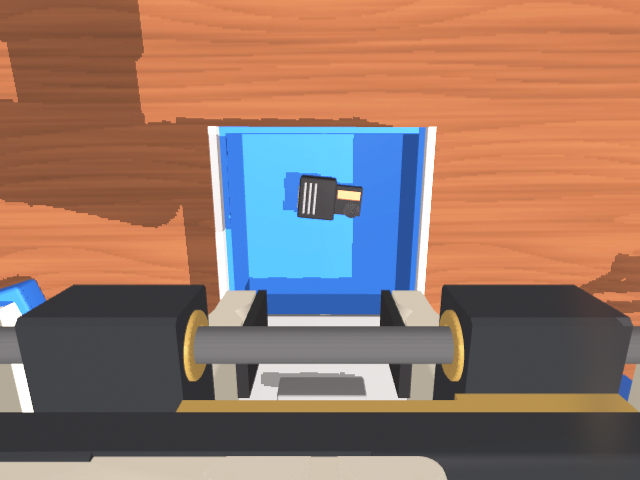

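The loose plug is in the box, body at (317,198) and blade to the right at (348,203), but nearer the middle than planned. I compute the free space.

```bash
python3 - <<'E'
from h import *
st={"eef_rot":down(np.pi-.01),"tcp_pos":BOX(-10,0,260)};cw=cam("wrist",st)
for n,uv,z in(("body tl",(302,175),30),("body bl",(298,217),30),("body br",(334,220),30),("bladetip",(363,187),24),("bladetip2",(360,216),20),("floor NL",(229,135),74),("floor NR",(420,135),74),("rear R",(417,290),74)):
    p=onz(cw,uv,z);print(n,(p[:2]-BOX.o).round(1))
E
```

```text
body tl [-46.5 -19.5]
body bl [ -5.9 -24.3]
body br [-2.6 11. ]
bladetip [-33.9  39.5]
bladetip2 [-4.4 37.4]
floor NL [-83.6 -76.5]
floor NR [-82.2  80.9]
rear R [54.4 85.6]
```

```bash
python3 - <<'E'
from h import *
place(-35,-52,37,1,47);info("out")
bot.move_ptp(BOX(-10,0,260),down(np.pi-.01));bot.pause(.3);shot("wrist","b2")
pull(-87,0,60)
E
```

```text
over t53.4 tcp [ 468.1 -365.   202.2] w39.5 ff45.0 F [-0.3 -0.4 -1.1]
held? t54.2 tcp [ 468.2 -365.8   97.8] w39.8 ff45.0 F [ 1.5 -0.3 -0.4]
in t55.4 tcp [ 467.8 -365.8   37.4] w40.1 ff45.0 F [-0.3 -0.1 -0.2]
open t56.0 tcp [ 467.5 -365.6   37. ] w46.9 ff0.0 F [-0.2 -0.1 -0.2]
out t57.6 tcp [ 467.1 -365.4  256. ] w47.4 ff0.0 F [-0.2  0.5  0.8]
at t63.5 tcp [493.5 125.7  50.2] w59.9 ff0.0 F [-0.3  0.8  0.1]
grip t64.2 tcp [493.3 125.5  50. ] w25.7 ff45.0 F [-0.6 -0.3  0.3]
pulled t65.3 tcp [493.1 125.4  89.7] w25.9 ff45.0 F [ 0.4 -0.2  0.1]
lift t66.8 tcp [493.  125.4 249.2] w25.7 ff45.0 F [-0.4  0.3 -0.5]
```

View pics/b2.png

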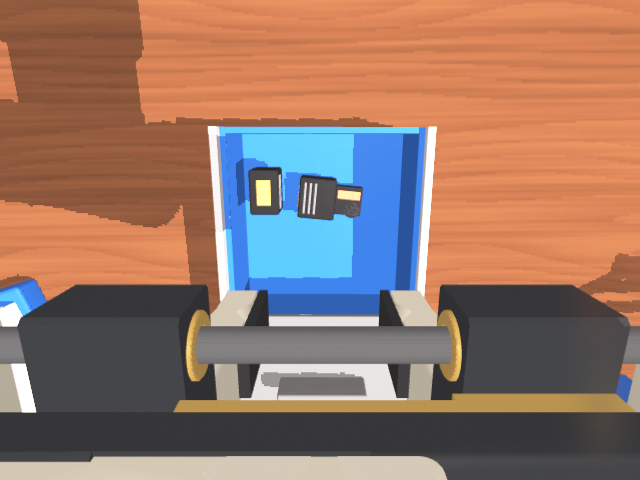

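The second plug stands upright in the box at (265,191), clear of the loose one at (317,198). The last plug goes in the rear free space.

```bash
python3 - <<'E'
from h import *
place(31,30,37,1,33);info("out")
bot.move_ptp(BOX(-10,0,260),down(np.pi-.01));bot.pause(.3);a,_=shot("wrist","b3");b,_=shot("top","t3")
c=cv2.resize(b[140:360,100:560],None,fx=1,fy=1)
cv2.imwrite("pics/c3.png",np.vstack([a[100:340,180:640],c]))
E
```

```text
over t68.4 tcp [ 534.7 -283.5  202.2] w26.0 ff45.0 F [-0.2  1.  -0.3]
held? t69.2 tcp [ 535.1 -284.2   97.9] w25.8 ff45.0 F [-0.3 -0.5 -0.8]
in t70.4 tcp [ 534.6 -284.4   37.4] w25.5 ff45.0 F [ 0.6  0.6 -0.8]
open t71.0 tcp [ 534.3 -284.3   37. ] w32.9 ff0.0 F [-0.2  0.3 -0.1]
out t72.6 tcp [ 533.9 -284.1  256. ] w32.9 ff0.0 F [0.6 0.7 0.3]
```

View pics/c3.png

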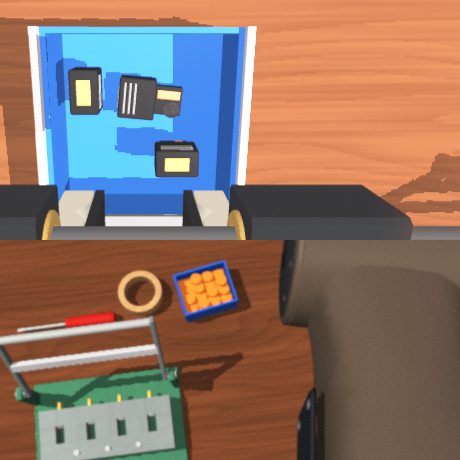

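All three plugs are in the box with nothing above the rim, and all four sockets are empty. Next I shut the cover.

```bash
python3 - <<'E'
from h import *
p=BOX(145,0,88);q=pick_ori(BOX,1,p+[0,0,100])
bot.move_gripper(50,30);bot.move_ptp(p+[0,0,100],q)
bot.line_to(p+[0,0,20],100);bot.line_to(p,40);info("down")
bot.move_gripper(0,30);info("grip")
for j in (120,80,40,15,4,1,-1,-3,-5,-7):
    bot.line_to(BOX(-20+j,0,88),80);info(j)
    if bot.read_state()["contact_force"][0]>12 and j<6:break
bot.move_gripper(40);info("open");bot.line_to(bot.read_state()["tcp_pos"]+[0,0,150])
bot.move_ptp(BOX(0,0,300),down(np.pi-.01));bot.pause(.3);_,cw=shot("wrist","b4");info()
E
```

```text
down t78.0 tcp [ 648.  -315.5   87.9] w50.3 ff0.0 F [ 0.1 -0.1  0.4]
grip t78.6 tcp [ 648.  -315.4   88.1] w14.3 ff30.0 F [ 0.6 -0.4  0.6]
120 t79.3 tcp [ 602.6 -314.9   88.1] w13.7 ff30.0 F [-1.2  2.   1.6]
80 t80.0 tcp [ 562.5 -314.5   88.1] w13.9 ff30.0 F [-1.8  3.1  2.1]
40 t80.7 tcp [ 522.6 -314.    88. ] w13.8 ff30.0 F [-1.9  5.2  3.4]
15 t81.1 tcp [ 497.9 -313.8   88. ] w13.9 ff30.0 F [-1.6  5.7  4. ]
4 t81.4 tcp [ 486.9 -313.6   88. ] w13.8 ff30.0 F [-1.3  5.8  3.2]
1 t81.6 tcp [ 484.5 -313.6   88. ] w13.9 ff30.0 F [-0.1  6.4  3.7]
-1 t81.9 tcp [ 483.1 -313.6   88. ] w13.7 ff30.0 F [0.8 6.2 2.3]
-3 t82.1 tcp [ 483.1 -313.6   88. ] w13.6 ff30.0 F [ 7.6  5.9 -2.1]
-5 t82.4 tcp [ 483.1 -313.6   88.1] w14.2 ff30.0 F [14.7  6.6 -8.6]
open t83.1 tcp [ 477.9 -313.9   88.1] w40.3 ff0.0 F [-0.1 -0.3 -0.6]
 t86.0 tcp [ 503. -314.  300.] w40.1 ff0.0 F [ 0.2 -0.4 -0.3]
```

View pics/b4.png

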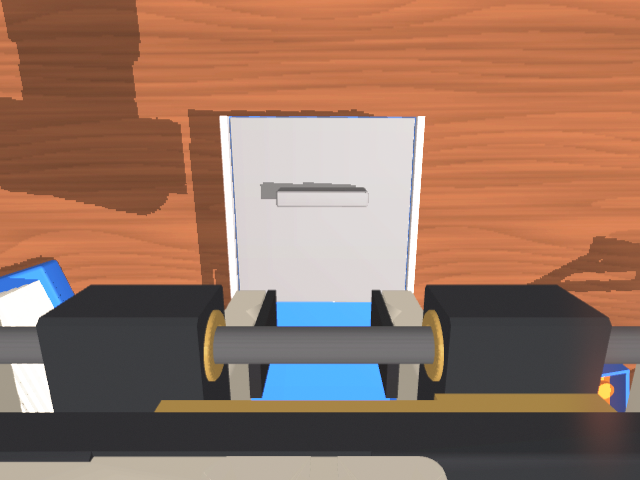

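The cover is shut: the travel of 165.0 mm matches, and the plate reaches the front rim at row 118. Now the lever goes down.

```bash
python3 - <<'E'
from h import *
o=np.array([1.5,0,0]);P=lambda t:lever_pt(t)+o
p=P(2.05);q=pick_ori(BLK,1,p+[0,0,110])
bot.move_gripper(50,15);bot.move_ptp(p+[0,0,110],q)
bot.line_to(p+[0,0,30]);bot.line_to(p,50);info("at")
bot.move_gripper(0,15);info("grip")
for th in list(np.arange(1.9,.05,-.15))+[0.05,.01,-.01,-.02,-.03]:
    bot.line_to(P(th),100);info("%.2f"%th)
    if th<.03 and bot.read_state()["contact_force"][2]>12:break
E
```

```text
at t89.8 tcp [640.  214.7 201.8] w49.8 ff0.0 F [-0.1 -0.4  0.5]
grip t90.5 tcp [639.4 214.7 201.4] w13.4 ff15.0 F [-2.3  0.8 -0.2]
1.90 t90.9 tcp [619.9 214.5 211. ] w13.2 ff15.0 F [-0.6 -0.3  2. ]
1.75 t91.3 tcp [599.4 214.3 216.9] w13.6 ff15.0 F [-0.4 -0.3  7.5]
1.60 t91.6 tcp [577.5 214.2 219. ] w13.5 ff15.0 F [-2.   1.2  9.5]
1.45 t92.0 tcp [555.3 213.9 217.3] w13.3 ff15.0 F [-2.7  2.4  9.1]
1.30 t92.4 tcp [533.5 213.5 212.3] w13.4 ff15.0 F [-4.2  3.1  5.9]
1.15 t92.7 tcp [512.8 213.1 204.4] w13.4 ff15.0 F [-3.8  5.5  0.7]
1.00 t93.1 tcp [493.5 212.8 193.7] w13.3 ff15.0 F [-2.3  5.7 -2.7]
0.85 t93.5 tcp [476.1 212.5 180.5] w13.3 ff15.0 F [-1.   6.9 -3.5]
0.70 t93.8 tcp [461.  212.2 164.9] w13.3 ff15.0 F [-0.3  5.9 -5.3]
0.55 t94.2 tcp [448.4 212.  147.3] w13.6 ff15.0 F [ 0.9  4.9 -5. ]
0.40 t94.6 tcp [438.5 211.7 128. ] w13.4 ff15.0 F [ 0.8  6.1 -4.2]
0.25 t94.9 tcp [431.5 211.5 107.4] w13.9 ff15.0 F [-1.   6.  -3.9]
0.10 t95.3 tcp [427.5 211.2  85.9] w13.4 ff15.0 F [-1.2  6.2 -3.6]
0.05 t95.5 tcp [426.9 211.2  78.8] w13.2 ff15.0 F [-1.8  6.4 -2.9]
0.01 t95.8 tcp [426.7 211.1  73. ] w13.3 ff15.0 F [-2.5  6.1 -4.4]
-0.01 t96.0 tcp [426.6 211.1  70.2] w13.1 ff15.0 F [-3.1  6.3 -4.1]
-0.02 t96.3 tcp [426.6 211.1  68.9] w13.4 ff15.0 F [-3.7  6.1 -2.1]
-0.03 t96.5 tcp [426.6 211.1  68.1] w13.4 ff15.0 F [-7.7  5.9  6.6]
```

```bash
python3 - <<'E'
from h import *
bot.move_gripper(40);p=bot.read_state()["tcp_pos"];bot.line_to(p+[0,0,60])
bot.move_gripper(0,15);b=bot.read_state()["contact_force"][2]
for z in np.arange(108,90,-1.):
    bot.line_to([427.,p[1],z],40);f=bot.read_state()["contact_force"][2]-b
    if f>2: info(z)
    if f>12:break
bot.line_to([427.,p[1],250]);bot.move_ptp((480,150,330),down(np.pi));bot.pause(.3)
a,_=shot("wrist","e1");t,_=shot("top");s,_=shot("side");cv2.imwrite("pics/e_w.png",np.vstack([np.hstack([s[60:460,100:500],t[120:520,100:340] if 0 else cv2.resize(a[100:320,200:560],(400,400))])]));info()
E
```

```text
99.0 t101.5 tcp [427.1 211.6  99.2] w0.6 ff1.4 F [-0.5 -0.4  2.6]
98.0 t101.8 tcp [427.2 211.6  99. ] w0.6 ff6.3 F [-5.  -2.1 12.9]
 t104.7 tcp [479.9 150.  330. ] w0.4 ff0.0 F [-0.3 -0.5  0.2]
```

View pics/e_w.png

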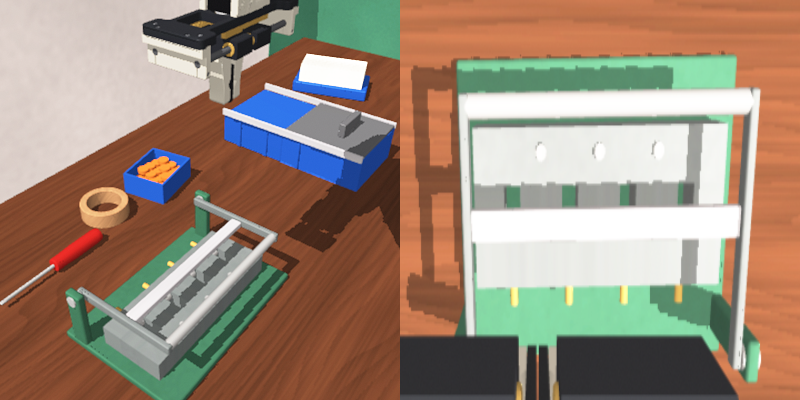

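The lever's grip bar top sits at 99 mm on its stop, the block is empty, the cover is shut, and the tape, bin and screwdriver haven't moved. I hand the job in.

```bash
python3 -c "
from plant import bot
print(bot.close_job())"
```

```text
the job is handed in; nothing more can be done
None
```

The job is handed in: both socketed plugs and the loose plug are in the box, the cover is fully shut, the lever is down on the empty block, and the tape roll, caps bin and screwdriver were left alone; it took about 105 s, and no verdict came back.

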